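# Show the trainee the spot test by pointing

### The arm

A 6-joint arm with a two-finger parallel gripper is mounted at the origin on a cart in front of the work surface, level with it; the furniture and walls round the work are solid. World frame = base frame: x ahead of the robot, y to its left, z up, the work surface at z = 0. Lengths are in m, angles in rad, forces in N, time in s.
With the tool pointing down it reaches from about 0.225 to 0.875 m from the base axis. Payload 3.4 kg.
Tool frame: the origin (TCP) lies on the centre line of the jaws, within the pads' length; the fingertips stand 17 mm ahead of it and the grasp point (between the pads) lies 2 mm behind it (nose_length is the distance from the TCP to the fingertips, in m); z points along the fingers, y is the line along which they close (so a half turn about z gives the same grasp; the last joint's range is limited). The gripper opens to 85 mm and grips with 20 to 120 N. Pads are 22 mm wide; open, the fingers measure 114 mm over their backs; the gripper's body (76 mm by 85 mm) begins 54 mm behind the grasp point. The pads swing forward as they close: fully open they stand 13 mm farther back than shut.
Start: joints at [-1.338, 0.276, 1.505, -0, 1.361, -0.121], TCP at [0.199, -0.539, 0.248] pointing down, gripper open.
Joint ranges: [-2.89, 2.89], [-0.75, 2.08], [0.22, 2.7], [-1.18, 4.32], [0.11, 2.71], [-2.7, 2.7]. Speed limits (rad/s): [2.57, 2.57, 3.14, 3.14, 3.14, 3.14].

### API

Orientations are given as a unit quaternion [w, x, y, z].
In Python, from rig import get_state, get_image, sign_off, find_in, place_of, nose_length gives the robot as it stands.
- The arm moves only by the tool apply_moves, never from a script. Its argument "deltas" is one flat list of numbers, 5 for each row, row after row: the finger opening in mm, from 0 to 85.4, then the shift along the tool's x, y, z in mm, then the turn about the tool's z in degrees. A call has 1 to 12 rows; each row is the pose to reach, as a shift and turn from the pose commanded when the call began, along the tool's axes at that moment; what a row does not reach only later rows make up. A row lasts 1/12 s, in which the tool goes at most 41.7 mm and 7.16 degrees, less where a joint would pass 70% of its speed; a pose out of reach is approached as far as the arm can. A call with a gripper value outside its range is refused whole. The fingers move at their own pace and stop on an object; "squeeze" is the grip in N (left out, the last holds). Time passes only in rows, so rows that repeat a pose let the fingers close. It gives the time, the measured TCP pose, the force, the opening and the grip force at its end, in the units of the state.
- get_state(): the state, without advancing time (a new reading comes with each control period).
- get_image(name): name is "scene" or "top" or "wrist"; returns a dict with "frame" (480x640x3 uint8, red, green, blue), "K" (3x3 intrinsics, pixels), "position" and "orientation" of the camera in the world. Camera axes: x right, y down, z forward; pixel columns grow to the right and rows downward; lengths in m; the calibration is good to about 2 mm. A picture is of the moment at which its call begins. There is no depth.
- sign_off(): hands the job in; it is judged then, once.
Trained networks look in a picture, given as the dict that the camera call returned (one of the last four; its "shot" number tells which), for a name from the list of things; names that differ only in an ending like _2 or _b are one class to them, and where a whole thing is asked for, a point or a joint stands for the part that bears it (a point fixed in the world has none). Each returns a list of dicts, best first, with "score" (0 to 1); they miss things now and then, are a little off and sometimes report something else, mostly with a low value. They report only what shows in the picture. A call takes as long as a camera call.
- find_in(query, picture): "point" ([column, row] in pixels, amid what is visible of it).
- place_of(query, picture): "point" ([column, row] in pixels: a listed point, or the origin of a listed thing).
The state is a dict: "clock": time; "qpos": joint angles; "qd": joint speeds; "effort": joint torques, N m; "position": TCP position; "ee_rot": TCP orientation; "contact_force": force on the tool from outside, world axes, zero at the start; "moment": the same for the moment, N m; "width": finger opening in m; "gripper_force": force on a finger pad.
Only numpy, scipy, OpenCV 4.12 (cv2) and the standard library are available. Lean on these libraries where they do the work, as an engineer would, in place of code of your own. Each camera call takes 0.05 s, during which the arm holds its last target. There are 200 camera calls.

### The job

Show the new trainee what the spot test needs, in the order of use: of the three bottles that stand apart on the open bench, point at the small dropper bottle with the pointed nozzle; then at the petri dish that lies by itself, not the stacked ones; then at the timer. Each time bring the fingertips from above to a few centimetres over the middle of the thing and keep them there for about two seconds. Touch nothing at all, do not come down over the other two bottles or the stacked dishes, and finish while still pointing at the timer.

Things in the scene. Friction and masses are not known exactly. Their poses are not given: they have to be found in the camera images.
- dropper_bottle_top (a point): the tip of the pointed nozzle of the dropper bottle: the slenderest and lowest of the three bottles that stand apart from one another on the open bench (the huddle of bottles at the back edge has no part in this), body 30 mm across and 56 mm tall, with a slim cone-shaped nozzle 18 mm wide above it, 75 mm tall in all; it stands upright on the bench. The point lies on its axis, at the very top; z up. To be pointed at first
- lone_dish_top (a point): centre of the lid's upper face of the single petri dish that lies by itself flat on the bench: a round flat lidded dish 93 mm across and 16 mm high; z up. To be pointed at second
- timer_top (a point): middle of the timer, at the height of its highest point: a flat white box with a display and three round buttons, 59 x 66 x 22 mm, lying on the bench; z up. To be pointed at last
- stack_top (a point): centre of the lid's upper face of the uppermost of three stacked petri dishes, each like the single dish; the stack is 93 mm across and 47 mm high. Do not point at it or move it
- large_bottle_top (a point): centre of the cap's top of the large bottle with a wide screw cap, 46 mm across and 90 mm tall, upright. Do not point at it or move it
- medium_bottle_top (a point): centre of the cap's top of the medium bottle with a flat screw cap, 40 mm across and 82 mm tall, upright. Do not point at it or move it
- stack_lower_dish: the lower dish of the stack, 93 mm across, 16 mm high; origin at the centre of its underside. Leave it alone
- stack_middle_dish: the middle dish of the stack, 93 mm across, 16 mm high; origin at the centre of its underside. Leave it alone
- felt_marker: a felt marker lying on the bench, 14 x 136 x 15 mm, along its own y: a loose bystander; leave it alone. Origin at the centre of its underside.
- steel_forceps: a pair of thin steel forceps lying on the bench, 15 x 136 x 6 mm, along its own y: a loose bystander; leave it alone. Origin at the centre of its underside.
- sticky_pad: a square note pad lying on the bench, 76 x 76 x 16 mm: a loose bystander; leave it alone. Origin at the centre of its underside.

How it is judged:
By the outcome, as a careful person would: the job done as asked, in the order asked, and still so for the second after the job is handed in, with the robot touching nothing.
It also fails if it takes over 51 s, if anything falls off the work surface, if the arm or the gripper's body presses on something with over 40 N, if the wrist force passes 120 N, or if a joint passes its speed limit or range.

## Working session

There is one attempt and no reset: what is moved stays moved. The work goes in short steps, Python scripts to look and compute and a tool call to move; the robot and the scene stay as the last step left them, time stands still between calls to the robot, and variables do not carry over. Pictures are saved under pics/ and viewed, at most 10 in all, crops included, and the job is handed in when it is done.

Besides the shell and the picture viewer there is one more tool, called after "Request:" as name(argument=value, ...) on one line, values as JSON. apply_moves: Moves the arm, as the interface text tells. Its arguments: {"type":"object","properties":{"deltas":{"type":"array"},"squeeze":{"type":"number"}},"required":["deltas"]}

```bash
mkdir -p pics
cat > h.py <<'E'
import numpy as np, cv2
from scipy.spatial.transform import Rotation as R
from rig import *
def rot(q): return R.from_quat([q[1],q[2],q[3],q[0]]).as_matrix()
def ray(p,px):
    d=np.linalg.inv(p["K"])@[px[0],px[1],1.]
    return np.array(p["position"]),rot(p["orientation"])@d
def at(p,px,z):
    o,d=ray(p,px); return o+d*(z-o[2])/d[2]
H=dict(dropper_bottle_top=.075,lone_dish_top=.016,timer_top=.022,stack_top=.047,large_bottle_top=.09,medium_bottle_top=.082)
def tri(rs):
    A=0;b=0
    for o,d in rs:
        d=d/np.linalg.norm(d);P=np.eye(3)-np.outer(d,d);A=A+P;b=b+P@o
    return np.linalg.solve(A,b)
E
python3 - <<'E'
from h import *
s=get_state();print(s["clock"],s["position"],s["ee_rot"],s["width"],nose_length)
for c in("top","scene"):
    p=get_image(c);cv2.imwrite(f"pics/{c}1.png",p["frame"][:,:,::-1]);print(c,p["position"])
    for n,z in H.items():
        for r in place_of(n,p)[:3]:print(n,np.round(r["point"]),round(r["score"],2),at(p,r["point"],z).round(3))
E
```

```text
0.0 [ 0.19906924 -0.53890401  0.24743304] [-9.26628625e-04  9.84396325e-01  1.75963104e-01 -5.23160198e-05] 0.08561915562314584 0.017
top [0.18678804 0.01127091 1.69067683]
dropper_bottle_top [252. 257.] 0.43 [0.472 0.208 0.075]
lone_dish_top [428. 201.] 0.78 [ 0.627 -0.28   0.016]
timer_top [370. 253.] 0.59 [ 0.483 -0.11   0.022]
stack_top [347. 195.] 0.8 [ 0.644 -0.053  0.047]
large_bottle_top [222. 215.] 0.68 [0.587 0.287 0.09 ]
large_bottle_top [255. 258.] 0.44 [0.468 0.198 0.09 ]
large_bottle_top [208. 300.] 0.24 [0.359 0.322 0.09 ]
medium_bottle_top [285. 212.] 0.69 [0.591 0.117 0.082]
scene [-0.14059556  0.68065672  0.48069303]
dropper_bottle_top [264. 276.] 0.72 [0.46  0.214 0.075]
lone_dish_top [362. 217.] 0.87 [ 0.634 -0.273  0.016]
timer_top [372. 247.] 0.69 [ 0.476 -0.123  0.022]
timer_top [327. 286.] 0.53 [0.422 0.087 0.022]
stack_top [298. 225.] 0.96 [ 0.655 -0.049  0.047]
large_bottle_top [195. 259.] 0.79 [0.583 0.282 0.09 ]
medium_bottle_top [260. 235.] 0.79 [0.604 0.109 0.082]
```

View pics/top1.png

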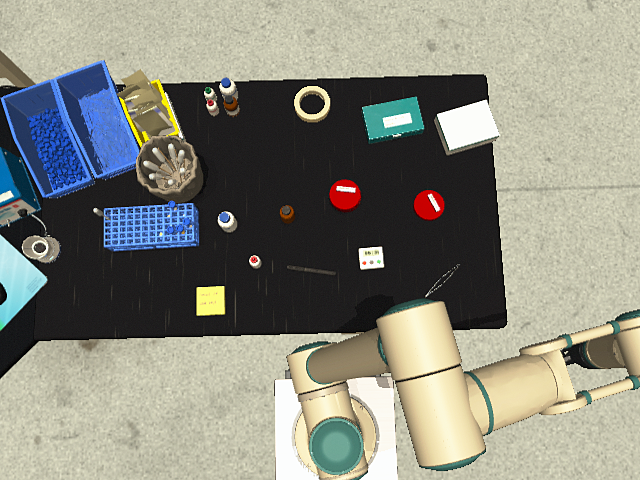

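View pics/scene1.png

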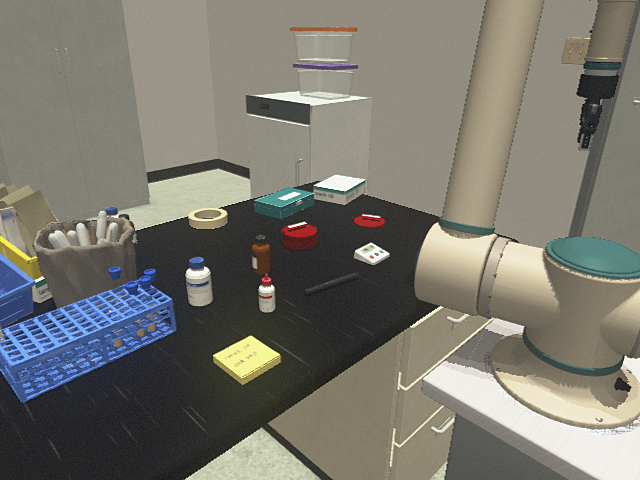

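The top view shows the three free bottles at about (254,261) dropper, (227,221) and (287,213), the lone dish at (429,205), the stack at (345,195) and the timer at (371,258). The network points sit a few pixels high there, so I'll check them with blob outlines.

Run:
```python
from h import *
def blobs(m,lo):
    n,l,st,c=cv2.connectedComponentsWithStats(m.astype(np.uint8))
    return [(st[i],) for i in range(1,n) if st[i][4]>=lo]
p=get_image("top")
f=p["frame"].astype(int);r,g,b=f[...,0],f[...,1],f[...,2]
red=cv2.morphologyEx(((r>90)&(g<70)&(b<70)).astype(np.uint8),cv2.MORPH_CLOSE,np.ones((9,9)))
for s in blobs(red,200): 
    x,y,w,h,a=s[0]; px=(x+(w-1)/2,y+(h-1)/2);print("red",s[0],at(p,px,.012).round(3),at(p,px,.04).round(3))
wh=np.zeros_like(red);wh[240:278,350:392]=(f.min(2)>120)[240:278,350:392]
pts=np.argwhere(wh)[:,::-1].astype(np.float32);rc=cv2.minAreaRect(pts);print("timer",rc,at(p,rc[0],.018).round(3))
d=f[235:285,235:275].max(2)>70
for s in blobs(d,15):
    x,y,w,h,a=s[0];print("drop",x+235,y+235,w,h,a)
cv2.imwrite("pics/c.png",cv2.resize(p["frame"][235:285,235:395,::-1],None,fx=5,fy=5,interpolation=cv2.INTER_NEAREST))
```

```text
red [329 179  32  31 770] [ 0.656 -0.046  0.012] [ 0.648 -0.045  0.04 ]
red [414 190  31  30 732] [ 0.619 -0.282  0.012] [ 0.612 -0.277  0.04 ]
timer ((370.7123718261719, 257.4797668457031), (21.09502410888672, 23.797082901000977), 84.5596694946289) [ 0.471 -0.112  0.018]
drop 249 255 13 14 128
```

View pics/c.png

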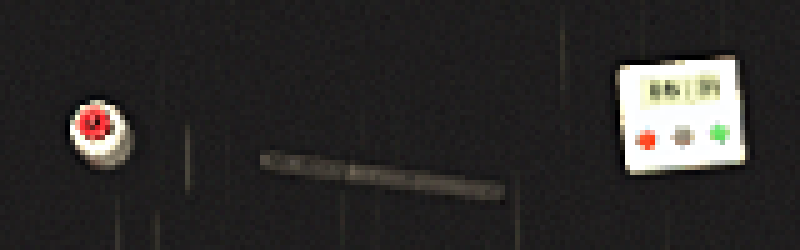

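The dropper's red nozzle is at crop (95,123), which is pixel (254,259.6) and puts it at about (0.465, 0.204). The dish is at about (0.619, -0.281) and the timer at about (0.471, -0.112). Blob sizes and reach agree with the given sizes. I'll travel high with the fingers shut to a point above the dropper.

Request:
apply_moves(deltas=[0,10,-12,0,0,0,32,-38,0,0,0,54,-64,0,0,0,76,-90,0,0,0,98,-116,0,0,0,120,-142,0,0,0,142,-168,0,0,0,164,-194,0,0,0,186,-220,0,0,0,208,-246,0,0,0,230,-272,0,0,0,252,-298,0,0], squeeze=20)

```text
clock: 1.75
position: [0.3325, -0.171, 0.2486]
ee_rot: [0.0, 0.984, 0.176, 0.0]
contact_force: [1.7, 0.5, -1.2]
width: 0.0002
gripper_force: 0.0
```

Request:
apply_moves(deltas=[0,22,-26,0,0,0,44,-52,0,0,0,66,-78,0,0,0,88,-104,0,0,0,110,-130,0,0,0,132,-156,0,0,0,154,-182,0,0,0,176,-209,0,0,0,198,-236,0,0,0,220,-264,0,0,0,240,-290,0,0,0,251,-304,0,0])

```text
clock: 2.75
position: [0.4634, 0.2031, 0.2483]
ee_rot: [-0.001, 0.984, 0.177, 0.001]
contact_force: [-0.9, -1.2, 0.3]
width: -0.0001
gripper_force: 0.0
```

Run:
```python
from h import *
s=get_state();print(s["clock"],np.round(s["position"],4),np.round(s["ee_rot"],4),s["width"])
p=get_image("wrist");print(p["position"]);cv2.imwrite("pics/w1.png",p["frame"][:,:,::-1])
Rt=rot(p["orientation"]);q=np.array([.465,.204,.075]);v=p["K"]@(Rt.T@(q-p["position"]));print("pred",v[:2]/v[2])
for r in place_of("dropper_bottle_top",p)[:3]:print(r["point"],r["score"],at(p,r["point"],.075).round(4))
```

```text
2.75 [0.4634 0.2031 0.2483] [-8.000e-04  9.842e-01  1.771e-01  7.000e-04] -8.631782948865145e-05
[0.5336194  0.22843477 0.37528863]
pred [320.03106005 218.26887265]
```

View pics/w1.png

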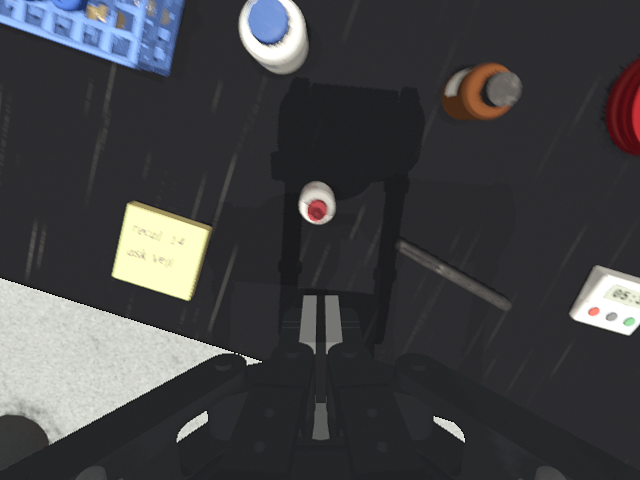

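The wrist view shows the dropper's red nozzle at (317,211), 7 px up from my prediction, so it is about 4 mm further along tool x. The area under the tool is otherwise clear. I'll correct and come down to about 36 mm above the tip, then hold.

Request:
apply_moves(deltas=[0,4,-2,0,0,0,4,-2,10,0,0,4,-2,25,0,0,4,-2,40,0,0,4,-2,55,0,0,4,-2,70,0,0,4,-2,85,0,0,4,-2,97,0,0,4,-2,107,0,0,4,-2,114,0,0,4,-2,118,0,0,4,-2,120,0])

```text
clock: 3.85
position: [0.4654, 0.2023, 0.1278]
ee_rot: [0.0, 0.984, 0.176, -0.0]
contact_force: [0.7, -0.8, 0.2]
width: 0.0002
gripper_force: 0.0
```

Run:
```python
from h import *
s=get_state();print(s["clock"],np.round(s["position"],4),s["contact_force"])
p=get_image("wrist");cv2.imwrite("pics/w2.png",p["frame"][:,:,::-1])
f=p["frame"].astype(int);m=(f[...,0]>100)&(f[...,1]<70)&(f[...,2]<80)
n,l,st,c=cv2.connectedComponentsWithStats(m.astype(np.uint8))
for i in range(1,n):
    if st[i][4]>60: print(st[i],at(p,c[i],.075).round(4),at(p,c[i],.065).round(4))
for r in place_of("dropper_bottle_top",p)[:2]:print(r["point"],r["score"],at(p,r["point"],.075).round(4))
```

```text
3.85 [0.4654 0.2023 0.1278] [ 0.68262924 -0.76246994  0.16685359]
[555  33  50  86 370] [0.5887 0.1364 0.075 ] [0.5916 0.1313 0.065 ]
[297 246  34  37 944] [0.472  0.2079 0.075 ] [0.4685 0.2068 0.065 ]
[313.8, 279.2] 0.78 [0.4646 0.2051 0.075 ]
```

View pics/w2.png

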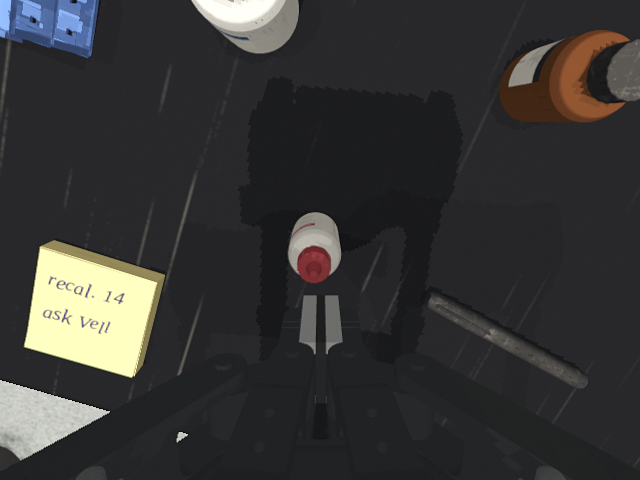

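The nozzle tip is at about (315,267), or (0.468, 0.207). I'll nudge 3 mm and hold for about 2 s.

Request:
apply_moves(deltas=[0,3,-3,0,0,0,3,-3,0,0,0,3,-3,0,0,0,3,-3,0,0,0,3,-3,0,0,0,3,-3,0,0,0,3,-3,0,0,0,3,-3,0,0,0,3,-3,0,0,0,3,-3,0,0,0,3,-3,0,0,0,3,-3,0,0])

```text
clock: 4.95
position: [0.4673, 0.2066, 0.1282]
ee_rot: [0.0, 0.984, 0.176, -0.0]
contact_force: [-0.0, 0.6, -0.3]
width: 0.0002
gripper_force: 0.0
```

Request:
apply_moves(deltas=[0,0,0,0,0,0,0,0,0,0,0,0,0,0,0,0,0,0,0,0,0,0,0,0,0,0,0,0,0,0,0,0,0,0,0,0,0,0,0,0,0,0,0,0,0,0,0,0,0,0,0,0,0,0,0,0,0,0,0,0])

```text
clock: 5.95
position: [0.4673, 0.2067, 0.1283]
ee_rot: [0.0, 0.984, 0.176, -0.0]
contact_force: [-0.3, 0.2, -0.4]
width: -0.0
gripper_force: 0.0
```

Request:
apply_moves(deltas=[0,0,0,0,0,0,0,0,0,0,0,0,0,0,0,0,0,0,0,0,0,0,0,-10,0,0,0,0,-25,0,0,0,0,-45,0,0,0,0,-65,0,0,0,0,-85,0,0,0,0,-105,0,0,0,0,-115,0,0,0,0,-120,0])

```text
clock: 6.95
position: [0.4681, 0.2069, 0.2506]
ee_rot: [-0.0, 0.984, 0.176, 0.002]
contact_force: [-0.3, -0.2, -0.0]
width: -0.0001
gripper_force: 0.0
```

Request:
apply_moves(deltas=[0,0,12,0,0,0,-2,36,0,0,0,-3,62,0,0,0,-4,88,0,0,0,-6,114,0,0,0,-7,140,0,0,0,-8,166,0,0,0,-10,192,0,0,0,-11,218,0,0,0,-12,244,0,0,0,-13,270,0,0,0,-15,296,0,0])

```text
clock: 7.95
position: [0.5552, -0.0783, 0.2466]
ee_rot: [-0.0, 0.984, 0.176, -0.001]
contact_force: [-0.3, -0.0, 0.4]
width: 0.0002
gripper_force: 0.0
```

Request:
apply_moves(deltas=[0,-1,26,0,0,0,-3,52,0,0,0,-4,78,0,0,0,-6,104,0,0,0,-7,130,0,0,0,-8,156,0,0,0,-10,182,0,0,0,-11,200,0,0,0,-12,210,0,0,0,-12,214,0,0,0,-12,214,0,0,0,-12,214,0,0])

```text
clock: 8.95
position: [0.6182, -0.2803, 0.2477]
ee_rot: [-0.001, 0.984, 0.176, -0.001]
contact_force: [0.1, 0.5, 0.1]
width: 0.0001
gripper_force: 0.0
```

```bash
cat >> h.py <<'E'
def tool(s,t): return (rot(s["ee_rot"]).T@(np.array(t)-s["position"])*1000).round(1)
E
python3 - <<'E'
from h import *
s=get_state();print(s["clock"],np.round(s["position"],4))
p=get_image("wrist");cv2.imwrite("pics/w3.png",p["frame"][:,:,::-1])
f=p["frame"].astype(int);m=cv2.morphologyEx(((f[...,0]>70)&(f[...,1]<50)&(f[...,2]<60)).astype(np.uint8),cv2.MORPH_CLOSE,np.ones((25,25)))
n,l,st,c=cv2.connectedComponentsWithStats(m)
for i in range(1,n):
    if st[i][4]>500:
        px=st[i][:2]+(st[i][2:4]-1)/2; t=at(p,px,.012);print(st[i],t.round(4),tool(s,[t[0],t[1],.067]))
for n,z in(("lone_dish_top",.016),("timer_top",.022)):
  for r in place_of(n,p)[:2]:print(n,r["point"],r["score"],at(p,r["point"],z).round(4))
E
```

```text
8.95 [ 0.6182 -0.2803  0.2477]
[    0    13   134   118 12636] [ 0.6504 -0.038   0.012 ] [ 114.4 -215.7  181. ]
[ 279  157   91   90 6432] [ 0.6212 -0.2825  0.012 ] [  2.3   3.4 180.7]
lone_dish_top [323.1, 201.9] 0.71 [ 0.6213 -0.2815  0.016 ]
timer_top [105.9, 286.3] 0.78 [ 0.4714 -0.1122  0.022 ]
```

View pics/w3.png

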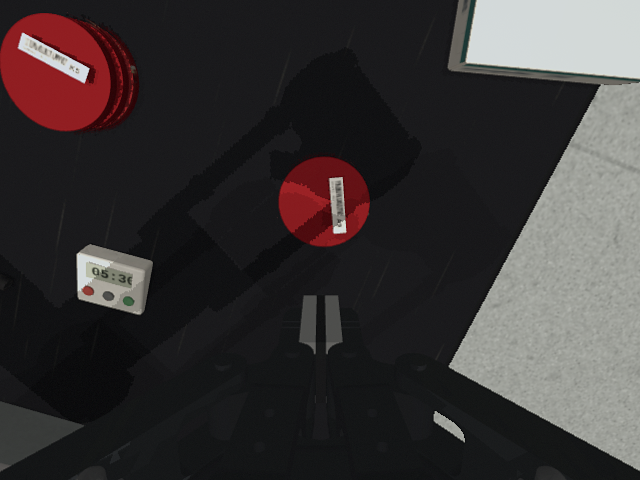

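The lone dish is centred at (324,202), giving about (0.621, -0.282). The stack at (70,70) is well clear, and the timer at (113,280) agrees with the top view. I'll come down over the dish and hold.

Request:
apply_moves(deltas=[0,2,2,10,0,0,2,2,28,0,0,2,2,48,0,0,2,2,68,0,0,2,2,88,0,0,2,2,108,0,0,2,2,128,0,0,2,2,146,0,0,2,2,160,0,0,2,2,170,0,0,2,2,177,0,0,2,2,180,0])

```text
clock: 10.1
position: [0.6209, -0.2817, 0.0671]
ee_rot: [-0.0, 0.984, 0.176, -0.001]
contact_force: [0.0, 0.2, 0.6]
width: -0.0001
gripper_force: 0.0
```

Request:
apply_moves(deltas=[0,0,0,0,0,0,0,0,0,0,0,0,0,0,0,0,0,0,0,0,0,0,0,0,0,0,0,0,0,0,0,0,0,0,0,0,0,0,0,0,0,0,0,0,0,0,0,0,0,0,0,0,0,0,0,0,0,0,0,0])

```text
clock: 11.1
position: [0.6212, -0.2823, 0.0683]
ee_rot: [0.0, 0.984, 0.176, -0.0]
contact_force: [-0.1, 0.1, -0.3]
width: -0.0001
gripper_force: 0.0
```

Request:
apply_moves(deltas=[0,0,0,0,0,0,0,0,0,0,0,0,0,0,0,0,0,0,0,0,0,0,0,0,0,0,0,0,0,0,0,0,0,0,0,0,0,0,0,0,0,0,0,0,0,0,0,0,0,0,0,0,0,0,0,0,0,0,0,0])

```text
clock: 12.1
position: [0.6213, -0.2823, 0.0683]
ee_rot: [0.0, 0.984, 0.176, 0.0]
contact_force: [-1.0, -0.3, 1.7]
width: -0.0002
gripper_force: 0.0
```

Request:
apply_moves(deltas=[0,0,0,0,0,0,0,0,-8,0,0,0,0,-23,0,0,0,0,-40,0,0,0,0,-60,0,0,0,0,-80,0,0,0,0,-100,0,0,0,0,-120,0,0,0,0,-140,0,0,0,0,-155,0,0,0,0,-165,0,0,0,0,-170,0])

```text
clock: 13.1
position: [0.6218, -0.2825, 0.2407]
ee_rot: [0.001, 0.984, 0.176, 0.001]
contact_force: [0.2, -0.4, -0.2]
width: 0.0001
gripper_force: 0.0
```

Request:
apply_moves(deltas=[0,-4,-10,0,0,0,-12,-32,0,0,0,-22,-56,0,0,0,-31,-80,0,0,0,-40,-104,0,0,0,-50,-128,0,0,0,-59,-152,0,0,0,-68,-176,0,0,0,-76,-196,0,0,0,-80,-207,0,0,0,-82,-211,0,0,0,-82,-211,0,0])

```text
clock: 14.1
position: [0.4709, -0.1124, 0.2383]
ee_rot: [0.0, 0.984, 0.176, 0.0]
contact_force: [0.4, -1.3, 0.4]
width: 0.0002
gripper_force: 0.0
```

Run:
```python
from h import *
s=get_state();print(s["clock"],np.round(s["position"],4))
p=get_image("wrist");cv2.imwrite("pics/w4.png",p["frame"][:,:,::-1])
for r in place_of("timer_top",p)[:2]:
    t=at(p,r["point"],.022);print(r["point"],r["score"],t.round(4),tool(s,[t[0],t[1],.074]))
```

```text
14.1 [ 0.4709 -0.1124  0.2383]
[319.9, 206.9] 0.77 [ 0.4721 -0.1117  0.022 ] [  1.3  -0.3 164.3]
```

View pics/w4.png

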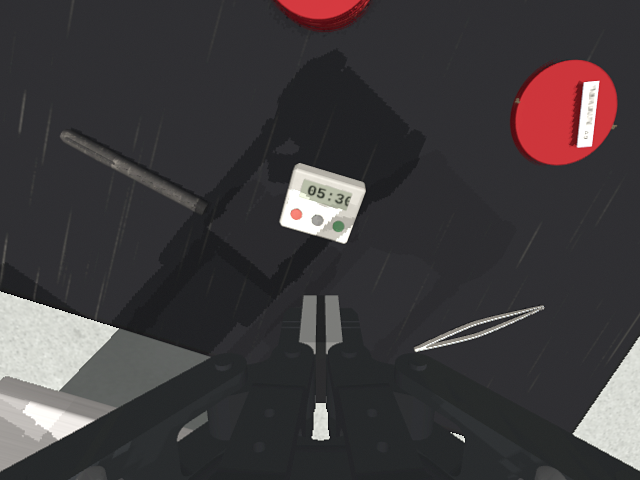

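The timer is centred at about (322,203), which the tool lines up with to within 2 mm. The marker at (135,170) and the forceps at (480,328) are clear. I'll come down and hold.

Request:
apply_moves(deltas=[0,2,0,8,0,0,2,0,24,0,0,2,0,42,0,0,2,0,60,0,0,2,0,80,0,0,2,0,100,0,0,2,0,118,0,0,2,0,134,0,0,2,0,148,0,0,2,0,157,0,0,2,0,162,0,0,2,0,164,0])

```text
clock: 15.2
position: [0.4731, -0.1123, 0.0732]
ee_rot: [-0.0, 0.984, 0.176, -0.001]
contact_force: [-0.5, -0.3, -0.6]
width: 0.0
gripper_force: 0.0
```

Request:
apply_moves(deltas=[0,0,0,0,0,0,0,0,0,0,0,0,0,0,0,0,0,0,0,0,0,0,0,0,0,0,0,0,0,0,0,0,0,0,0,0,0,0,0,0,0,0,0,0,0,0,0,0,0,0,0,0,0,0,0,0,0,0,0,0])

```text
clock: 16.2
position: [0.4731, -0.1121, 0.0743]
ee_rot: [0.0, 0.984, 0.176, -0.0]
contact_force: [0.6, -0.7, -0.9]
width: -0.0001
gripper_force: 0.0
```

Request:
apply_moves(deltas=[0,0,0,0,0,0,0,0,0,0,0,0,0,0,0,0,0,0,0,0,0,0,0,0,0,0,0,0,0,0,0,0,0,0,0,0,0,0,0,0,0,0,0,0,0,0,0,0,0,0,0,0,0,0,0,0,0,0,0,0])

```text
clock: 17.2
position: [0.4731, -0.1121, 0.0743]
ee_rot: [0.0, 0.984, 0.176, -0.0]
contact_force: [0.2, 0.3, 0.7]
width: -0.0002
gripper_force: 0.0
```

Request:
apply_moves(deltas=[0,0,0,0,0,0,0,0,0,0])

```text
clock: 17.37
position: [0.4731, -0.1121, 0.0743]
ee_rot: [0.0, 0.984, 0.176, 0.0]
contact_force: [0.4, 0.3, 0.1]
width: 0.0001
gripper_force: 0.0
```

```bash
python3 -c "
from rig import *
s=get_state();print(s['clock'],s['position'],s['contact_force']);print(sign_off())"
```

```text
17.3667 [ 0.47313602 -0.11208844  0.07429202] [0.37300717 0.32500272 0.09439883]
the job is handed in; nothing more can be done
None
```

I pointed at the dropper bottle, the lone dish and the timer in that order, fingertips about 35 mm above each for about 2 s, with no sign of contact, and handed in at 17.4 s while still over the timer.

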